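# Fetch the slotted hold-down strap from the tip-out bin and fit it on the vacuum port

## Robot

A 7-joint arm with a two-finger parallel gripper is mounted at the origin on the work surface. World frame = base frame: x ahead of the robot, y to its left, z up, the work surface at z = 0. Lengths are in mm, angles in rad, forces in N, time in s.
With the tool pointing down it reaches from about 400 to 875 mm from the base axis. Payload 19.3 kg.
Tool frame: the origin (TCP) lies between the finger pads; the fingertips stand 22 mm ahead of it and the grasp point (between the pads) lies 3 mm ahead of it; x points along the fingers, y is the direction in which the jaws open and shut, and the axes are right-handed (so a half turn about x gives the same grasp; the last joint's range is limited). The gripper opens to 85 mm and grips with 20 to 120 N. Pads are 22 mm wide; open, the fingers measure 114 mm over their backs; the gripper's body (76 mm by 85 mm) begins 54 mm behind the grasp point. The pads swing forward as they close: fully open they stand 13 mm farther back than shut.
Start: joints at [1.239, 0.521, -0.036, 1.599, 0.021, 1.021, -0.113], TCP at [161.734, -603.703, 253.291] pointing down, gripper open.
Joint ranges: [-2.91, 2.91], [-0.3, 2.13], [-1.5, 1.42], [0.17, 2.43], [-1.26, 4.41], [0.16, 1.93], [-2.52, 2.52]. Speed limits (rad/s): [1.89, 1.89, 2.39, 2.39, 3.01, 3.01, 3.01].

## Interface

Orientations are given as a rotation vector (axis times angle).
In Python, from plant import telemetry, cams, order gives the robot as it stands. The module is installed in compiled form; this text tells all that it offers.
- The arm moves only by the tool servo_tool, never from a script. Its argument "steps" is text: rows parted by semicolons, each of 7 numbers parted by spaces: the opening, from 0 (shut) to 1 (fully open), then the shift along the tool's x, y, z normalised to -1 to 1, where 1 is 0.5 m, then the turn, a rotation vector about the tool's x, y, z normalised to -1 to 1, where 1 is 45 degrees. A call has 1 to 20 rows; each row is the pose to reach, as a shift and turn from the pose commanded when the call began, along the tool's axes at that moment; what a row does not reach only later rows make up. A row lasts 1/8 s, in which the tool goes at most 62.5 mm and 10.7 degrees, less where a joint would pass 70% of its speed; a pose out of reach is approached as far as the arm can. A call with a number of a shift or a turn outside -1 to 1 is refused whole. A call with a gripper value outside its range is refused whole. The fingers move at their own pace and stop on an object; "newtons" is the grip in N (left out, the last holds). Time passes only in rows, so rows that repeat a pose let the fingers close. It gives the time, the measured TCP pose, the force and the opening at its end, in the units of the state.
- telemetry.read_state(): the state, without advancing time (a new reading comes with each control period).
- cams.read_camera(name): name is "scene" or "top" or "wrist"; returns the picture (420x560x3 uint8, red, green, blue); there is no depth.
- cams.get_calibration(name): a dict with "camera_matrix" (3x3 intrinsics, pixels), "R" (3x3) and "t" (3): a world point X has camera coordinates R X + t. Camera axes: x right, y down, z forward; pixel columns grow to the right and rows downward; lengths in mm; the calibration is good to about 2 mm. A picture is of the moment at which its call begins: read the wrist's pose just before it. get_calibration takes no time and is no camera call; for the wrist camera it gives the pose at the moment of the call.
- order.job_done(): hands the job in, once; it reports no verdict.
The state is a dict: "clock": time; "q": joint angles; "joint_velocities": joint speeds; "effort": joint torques, N m; "ee_pos": TCP position; "tcp_rot": TCP orientation; "contact_force": force on the tool from outside, world axes, zero at the start; "wrist_torque": the same for the moment, N m; "finger_gap": finger opening in mm.
Only numpy, scipy, OpenCV 4.12 (cv2) and the standard library are available. Lean on these libraries where they do the work, as an engineer would, in place of code of your own. Each camera call takes 0.05 s, during which the arm holds its last target. There are 200 camera calls.

## Task

Tip the tip-out bin fully forward by its bar handle and take the slotted strap (the bar with the open fork) out. Lay it across the round bench block and let go, then take it again by its plain tail and slide the fork under the knob of the vacuum port, between the two cheeks, until the stud is fully home in the slot and the strap lies flat on the seat. Swing the bin fully shut again; leave the other two bars in their pockets and everything else where it stands.

Things in the scene. Friction and masses are not known exactly. Their poses are not given: they have to be found in the camera images.
- housing: Grey sheet-metal housing of the tip-out bin, 110 deep x 196 wide x 182 mm high, fixed. Origin on the bench straight below the bin's pivot line, mid-width; own x points from front to back, z up. Two side plates and a roof ( from 30 to 105 mm behind the pivot line) that covers the shut bin: nothing can be lifted out until the bin is tipped.
- bin (a joint): Tilt of the bin about its pivot: 0 = shut, 0.96 rad = tipped fully forward (top towards the housing's -x) against its stop. It falls shut by itself from small angles (0.7 N m at most) and stays forward by itself at the stop. Front panel 150 mm high, 186 mm wide, rising from the pivot line.
- bin_pivot (a point): Mid-point of the bin's pivot line (along the housing's y), 20 mm above the bench, at the front panel's bottom edge. At the bin's back, behind a 65 mm high inner wall, are three open-topped pockets at y = -60, 0, +60 mm of the housing, each 16 mm front to back and 32 mm wide, centred 67 mm behind the pivot line, floor 3 mm above it; each holds one bar on end.
- bin_handle (a point): Centre of the round handle bar (about 10 mm thick, 100 mm long along the housing's y) on the bin's front panel. With the bin shut it is 35 mm in front of the panel's face (free gap to the panel about 30 mm) and 150 mm above the pivot line, level with the panel's top edge; it swings with the bin.
- strap: The slotted strap: plain steel bar 120 x 28 x 12 mm, 0.16 kg. Origin at the centre of its tail end face; own z runs along it from tail to fork, y across the width, x through the thickness. The last 30 mm is an open fork: a 14 mm slot between 7 mm tines. It starts on its tail in any one of the pockets; bin forward, the fork end sticks out 50 mm, to the robot and 35 degrees up.
- strap_slot (a point): Point on the strap's centre line, 94 mm from the tail end, 26 mm from the fork tips: where the stud's centre is when the stud touches the bottom of the slot.
- strap_mid (a point): Middle of the strap's length, on its centre line, 60 mm from either end.
- plain_bar: Bystander: steel bar 120 x 28 x 12 mm without a slot, standing in another pocket (origin and axes as for the strap). Stays in the bin.
- nosed_bar: Bystander: steel bar 120 x 28 x 12 mm whose last 30 mm is narrowed to a 12 mm wide nose, standing in the remaining pocket (origin and axes as for the strap). Stays in the bin.
- block: Round steel bench block, 50 mm diameter (60 mm at the foot), 45 mm high, fixed. Origin at the centre of its underside.
- block_top (a point): Centre of the block's top face, 45 mm above the bench.
- port: Vacuum port with hold-down, fixed: round foot 100 mm across, on it a flat seat, top 50 mm above the bench, from 45 mm before (-x) to 30 mm behind the stud, 50 mm wide. Origin on the bench below the stud; own x is the way the strap is slid on, z up. Fitted, the strap's tail points to -x and overhangs the seat by 49 mm.
- port_stud (a point): Foot of the stud's axis, on the seat's top. Stud 8 mm thick; the fixed black knob on it is 30 mm across, from 20 to 34 mm above the seat (a thin stud end rises 6 mm more). Two cheeks 14 mm high leave a 33 mm lane along x, from 23 mm before to 27 mm behind the stud, flared to about 45 mm at the front edge.
- bottle: Bystander: white bottle, 60 mm diameter, 150 mm high, loose; origin under its base.
- jar: Bystander: amber jar, 56 mm diameter, 70 mm high, loose; origin under its base.
- spanner: Bystander: loose spanner 160 mm long, lying flat along its x.
- clamp_ring: Bystander: loose aluminium ring, 60 mm diameter, 14 mm high.
- driver: Bystander: loose screwdriver lying flat along its x.
- strap_tail (a point): Point on the strap's centre line 15 mm from the tail end: where to take it the second time.
Things that resemble listed ones, but are neither listed nor needed, are in the scene too. What is shaped like the port but purple or red is not meant.

How it is judged (in metres and radians):
On the way, in this order (a step that is already met when the one before it is completed fails the run):
1. the bin is tipped forward (past 0.85 rad) (value of joint bin above 0.85 rad), for 0.2 s.
2. the strap is held, drawn out of its pocket (distance between strap and bin_pivot above 0.125 m and contact force between the fingers and strap above 1 N), for 0.1 s.
3. the strap lies flat across the round block, let go, at rest (horizontal distance between strap_mid and block_top below 0.025 m and height (world z) of strap_mid between 0.047 and 0.055 m and contact force between the fingers and strap below 0.1 N and linear speed of strap below 0.02 m/s), for 0.2 s.
4. the strap is lifted off the block again, by its tail half (height (world z) of strap_mid above 0.065 m and contact force between the fingers and strap above 1 N and distance between the grasp point and strap_tail below 0.05 m), for 0.1 s.
At the end, for the whole second after the job is handed in: Strap flat on the port's seat (within 0.12 rad), fork under the knob, tail towards the port's -x, along the lane within 0.15 rad, slot's home point within 7 mm of the stud's axis, released and at rest; bin shut (below 0.08 rad) with the other two bars still in their pockets (horizontal distance between strap_slot and port_stud below 0.007 m and angle between the z axis of strap and the x axis of port, either way round below 0.15 rad and z of strap_slot in the frame of port between 0.052 and 0.06 m and x of strap in the frame of port below -0.05 m and angle between the x axis of strap and the z axis of port, either way round below 0.12 rad and linear speed of strap below 0.02 m/s and value of joint bin below 0.08 rad and distance between each of plain_bar, nosed_bar and housing below 0.12 m); the robot touches nothing.
It fails at once if a loose bystander on the bench is moved over 30 mm (distance of any of bottle, jar, spanner, clamp_ring, driver from where it was at the start of the episode above 0.03 m).
It fails at once if one of the other two bars is taken out of the bin (distance between any of plain_bar, nosed_bar and housing above 0.16 m).
It also fails if it takes over 72 s, if anything falls off the work surface, if the arm or the gripper's body presses on something with over 40 N, if the wrist force passes 120 N, or if a joint passes its speed limit or range.

## Working session

There is one attempt and no reset: what is moved stays moved. The work goes in short steps, Python scripts to look and compute and a tool call to move; the robot and the scene stay as the last step left them, time stands still between calls to the robot, and variables do not carry over. Pictures are saved under pics/ and viewed, about 8 in all and at most 12, crops included, and the job is handed in when it is done.

Besides the shell and the picture viewer there is one more tool, called after "Emit:" in YAML: its name, and indented under it one key for each argument. servo_tool: Moves the arm, as the interface text tells. Its arguments: {"type":"object","properties":{"steps":{"type":"string"},"newtons":{"type":"number"}},"required":["steps"]}

```bash
mkdir -p pics; cat > h.py <<'E'
import numpy as np, cv2
from scipy.spatial.transform import Rotation as R
from plant import telemetry, cams, order
def snap(n,f):
    c=cams.get_calibration(n); im=cams.read_camera(n); cv2.imwrite('pics/'+f,im[:,:,::-1]); return im,c
def ray(c,u,v):
    K=np.array(c['camera_matrix']);Rm=np.array(c['R']);t=np.array(c['t'])
    d=Rm.T@np.linalg.solve(K,[u,v,1.]); return -Rm.T@t,d/np.linalg.norm(d)
def onz(c,u,v,z):
    o,d=ray(c,u,v); return o+d*(z-o[2])/d[2]
def proj(c,X):
    p=np.array(c['camera_matrix'])@(np.array(c['R'])@np.array(X,float)+np.array(c['t'])); return p[:2]/p[2]
def tri(c1,p1,c2,p2):
    o1,d1=ray(c1,*p1);o2,d2=ray(c2,*p2)
    s=np.linalg.lstsq(np.c_[d1,-d2],o2-o1,rcond=None)[0]
    a,b=o1+s[0]*d1,o2+s[1]*d2; return (a+b)/2,np.linalg.norm(a-b)
def st():
    s=telemetry.read_state(); return s,np.array(s['ee_pos']),R.from_rotvec(s['tcp_rot'])
E
python3 - <<'E'
from h import *
s,p,r=st();print(s);print(r.as_matrix())
for n in('scene','top','wrist'):
    im,c=snap(n,n+'0.png');print(n,ray(c,280,210),c['camera_matrix'][0][0])
E
python3 -c "
import cv2
cv2.imwrite('pics/st.png',cv2.resize(cv2.imread('pics/scene0.png'),(800,600),interpolation=cv2.INTER_CUBIC))
cv2.imwrite('pics/tt.png',cv2.resize(cv2.imread('pics/top0.png'),(800,600),interpolation=cv2.INTER_CUBIC))"
```

```text
{'clock': 0.0, 'q': array([ 1.23878195,  0.52199289, -0.03633733,  1.59999935,  0.02123078,
        1.02107735, -0.11276887]), 'joint_velocities': array([-0.00186534, -0.00214484,  0.00057034, -0.00073841, -0.00128298,
       -0.00133316,  0.00099112]), 'effort': array([ 8.47029460e-04, -9.27115774e+01,  1.98079124e+00, -3.69941247e+01,
        1.79088529e-02,  8.04350653e-03, -3.21892639e-05]), 'ee_pos': array([ 161.65744432, -603.41884819,  252.74186948]), 'tcp_rot': array([ 2.08190203,  0.27530277, -2.08240441]), 'contact_force': array([0.5320895 , 0.01114037, 0.35261082]), 'wrist_torque': array([-0.02182156, -0.02353317, -0.01563512]), 'finger_gap': 85.54892017135565}
[[-3.76142172e-04  2.58877466e-01 -9.65910097e-01]
 [ 1.02417897e-03 -9.65909559e-01 -2.58877721e-01]
 [-9.99999405e-01 -1.08663963e-03  9.81824640e-05]]
scene (array([1360.84944009, -127.53090215,  781.06329789]), array([-0.77936582,  0.0881049 , -0.62034381])) 429.78238425922603
top (array([ 258.95866367,  -23.87424523, 1440.45758847]), array([ 0.20146883,  0.02685669, -0.97912667])) 488.44010124458134
wrist (array([ 232.78395071, -584.41951506,  373.20857806]), array([-0.29281791, -0.06704776, -0.95381459])) 296.3455146137887
```

View pics/st.png

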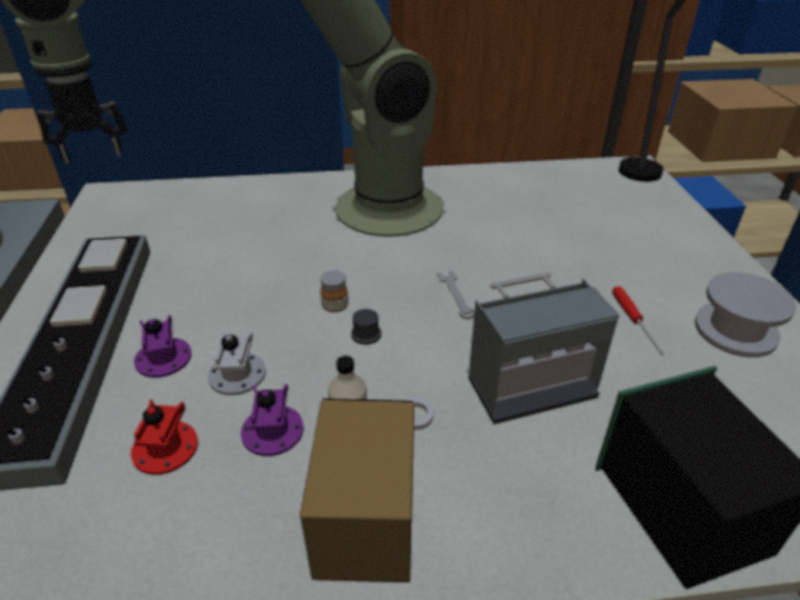

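View pics/tt.png

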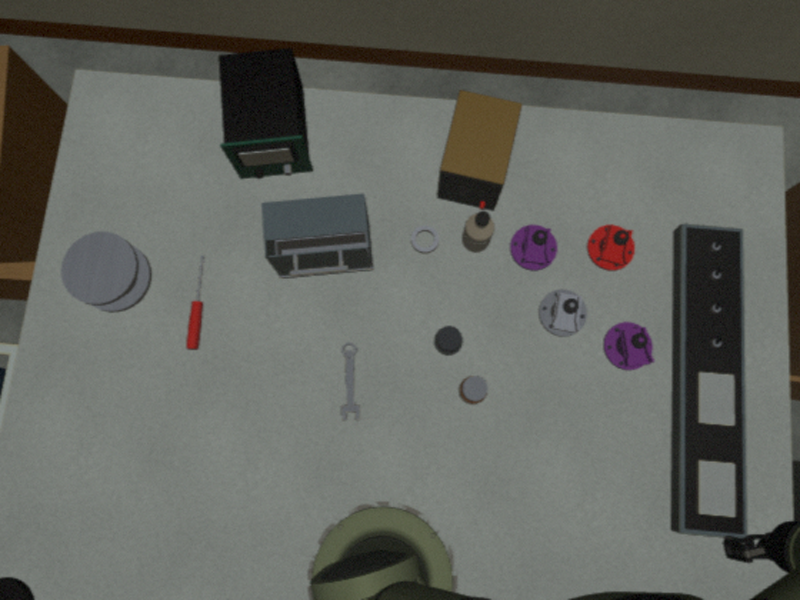

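The scene view (800x600) shows the grey port at (237,370), the dark block at (366,325), the bin housing at (540,345) with its handle at (525,283), the jar at (334,292), the bottle at (346,385), the ring at (420,415), the spanner at (456,295) and the driver at (635,320). In the top view the port is at (563,312), the block at (448,340) and the handle bar at (312,270). Candidates for the port are the grey one (563,312), the purple ones (534,247) and (628,346), and the red one (611,247). I choose the grey one, since purple and red are excluded. The block is the dark cylinder, as the amber one is the jar and the big grey stand is too large.

```bash
python3 - <<'E'
from h import *
s=cv2.imread('pics/scene0.png');t=cv2.imread('pics/top0.png')
def crop(im,u,v,w,h): return cv2.resize(im[v:v+h,u:u+w],(400,300),interpolation=cv2.INTER_CUBIC)
a=crop(t,362,190,64,48);b=crop(s,134,220,64,48);c=crop(t,176,126,96,72);d=crop(s,320,180,120,90)
cv2.imwrite('pics/c1.png',np.clip(np.vstack([np.hstack([a,b]),np.hstack([c,d])])*1.4,0,255).astype('u1'))
ct,cs=cams.get_calibration('top'),cams.get_calibration('scene')
k=.7
for n,u,v,z in(('port',563,312,20),('block',448,340,45),('jar',474,389,70),('handleL',283,275,170),('handleR',342,268,170),('roof fl',264,236,182),('roof fr',370,233,182),('roof bl',263,204,182),('roof br',364,196,182),('ring',425,241,14),('bottle',480,232,75),('spanA',350,350,5),('spanB',350,415,5)):
    print(n,onz(ct,u*k,v*k,z).round())
print(tri(ct,(342*k,268*k),cs,(498*k,283*k)),tri(ct,(283*k,275*k),cs,(550*k,276*k)))
E
```

```text
port [ 556. -323.   20.]
block [473. -90.  45.]
jar [ 377. -146.   70.]
handleL [548. 234. 170.]
handleR [572. 125. 170.]
roof fl [617. 276. 182.]
roof fr [641.  79. 182.]
roof bl [680. 287. 182.]
roof br [713.  97. 182.]
ring [685. -26.  14.]
bottle [ 696. -136.   75.]
spanA [440. 109.   5.]
spanB [308.  95.   5.]
(array([571.03874378, 124.94694487, 173.20464646]), np.float64(0.5342118010483258)) (array([548.31725903, 229.15349255, 163.25611014]), np.float64(11.967548613414996))
```

View pics/c1.png

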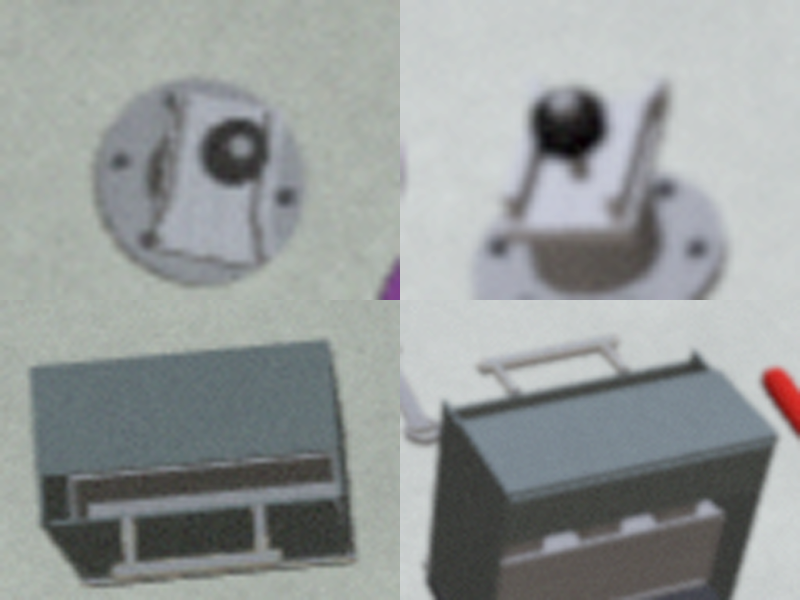

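The crops confirm that the grey port's knob sits over the seat with the flared mouth on the robot side (knob at crop (235,150) in top and (570,120) in scene). The handle bar ends are at crop (112,572) and (283,558). Three bar tops can be seen in the pockets behind.

```bash
cat >> h.py <<'E'
def toolmat(yaw,tilt=0.,ax=(0,1,0)):
    """tool down, tool y at world yaw; then tilted by tilt about world axis ax"""
    y=np.array([np.cos(yaw),np.sin(yaw),0]);x=np.array([0,0,-1.])
    return R.from_rotvec(tilt*np.array(ax))*R.from_matrix(np.c_[x,y,np.cross(x,y)])
def row(P,Q,p0,r0):
    d=r0.inv().apply(np.array(P)-p0)/500; w=(r0.inv()*Q).as_rotvec()/(np.pi/4)
    return np.r_[d,w].round(4)
E
python3 - <<'E'
from h import *
ct,cs=cams.get_calibration('top'),cams.get_calibration('scene')
a=lambda u,v:(362+u*.16,190+v*.16); b=lambda u,v:(134+(u-400)*.16,220+v*.16)
c=lambda u,v:(176+u*.24,126+(v-300)*.24); d=lambda u,v:(320+(u-400)*.3,180+(v-300)*.3)
print('knob',tri(ct,a(235,150),cs,b(570,120)), onz(ct,*a(235,150),77))
for u,v in((185,97),(270,112),(160,248),(245,262)): print('seat',onz(ct,*a(u,v),50).round(1))
print('foot',onz(ct,*a(200,182),4).round(1))
H1=tri(ct,c(112,572),cs,d(615,342));H2=tri(ct,c(283,558),cs,d(480,367));print(H1,H2)
L=onz(ct,*c(112,572),170);Rr=onz(ct,*c(283,558),170);m=(L+Rr)/2;e=L-Rr
print(L.round(1),Rr.round(1),m.round(1),np.linalg.norm(e),'yaw',np.arctan2(-e[0],e[1]))
for n,u,v in(('fl',42,475),('fr',340,455),('bl',30,370),('br',328,342)): print(n,onz(ct,*c(u,v),182).round(1))
E
```

```text
knob (array([ 557.93854199, -326.04373668,   78.70526311]), np.float64(0.08740487728960669)) [ 558.31700322 -326.46690817   77.        ]
seat [ 587.4 -308.3   50. ]
seat [ 583.7 -348.    50. ]
seat [ 515.1 -299.9   50. ]
seat [ 512.  -339.1   50. ]
foot [ 557.2 -326.6    4. ]
(array([552.97784267, 220.57135354, 168.37429333]), np.float64(2.3065305829347995)) (array([572.29779916, 113.55498866, 169.18972823]), np.float64(1.1796571816213837))
[552.9 221.4 170. ] [572.  112.9 170. ] [562.4 167.1 170. ] 110.17275649131349 yaw 0.17371364600184844
fl [609.9 271.9 182. ]
fr [640.4  82.3 182. ]
bl [679.8 289.1 182. ]
br [716.2  97.8 182. ]
```

```bash
python3 - <<'E'
from h import *
s,p,r=st()
y0=np.arctan2(r.as_matrix()[1,1],r.as_matrix()[0,1]);print(y0)
P=[500,-330,270];Q=toolmat(-.56)
print(row(P,Q,p,r)); print(row([562,167,255],toolmat(.17),np.array(P),Q))
E
```

```text
-1.309060921566244
[-3.400e-02 -3.533e-01 -7.952e-01 -9.537e-01 -3.000e-04  1.100e-03]
[ 0.03   -0.4229 -0.908  -0.9295  0.      0.    ]
```

Emit:
servo_tool:
  steps: "1 -0.034 -0.353 -0.795 -0.954 0 0;1 -0.034 -0.353 -0.795 -0.954 0 0;1 -0.034 -0.353 -0.795 -0.954 0 0;1 -0.034 -0.353 -0.795 -0.954 0 0;1 -0.034 -0.353 -0.795 -0.954 0 0;1 -0.034 -0.353 -0.795 -0.954 0 0;1 -0.034 -0.353 -0.795 -0.954 0 0;1 -0.034 -0.353 -0.795 -0.954 0 0"

```text
clock: 1.15
ee_pos: [503.5, -326.1, 270.1]
tcp_rot: [1.606, 0.896, -1.602]
contact_force: [-0.8, 0.2, -0.5]
finger_gap: 85.4
```

Emit:
servo_tool:
  steps: "0.4 0.03 -0.423 -0.908 -0.93 0 0;0.4 0.03 -0.423 -0.908 -0.93 0 0;0.4 0.03 -0.423 -0.908 -0.93 0 0;0.4 0.03 -0.423 -0.908 -0.93 0 0;0.4 0.03 -0.423 -0.908 -0.93 0 0;0.4 0.03 -0.423 -0.908 -0.93 0 0;0.4 0.03 -0.423 -0.908 -0.93 0 0;0.4 0.03 -0.423 -0.908 -0.93 0 0;0.4 0.03 -0.423 -0.908 -0.93 0 0;0.4 0.03 -0.423 -0.908 -0.93 0 0"

```text
clock: 2.4
ee_pos: [561.8, 165.9, 254.9]
tcp_rot: [1.082, 1.285, -1.084]
contact_force: [-0.1, -0.2, -0.2]
finger_gap: 34.2
```

```bash
python3 - <<'E'
from h import *
s,p,r=st();print(s['q'].round(2),p.round(1),r.as_matrix().round(3),s['finger_gap'])
im,c=snap('wrist','w1.png')
print(c['t'], proj(c,[562.4,167.1,170]),proj(c,[552.9,221.4,170]))
E
python3 -c "
import cv2,numpy as np
i=cv2.imread('pics/w1.png');cv2.imwrite('pics/w1b.png',np.clip(i*1.5,0,255).astype('u1'))"
```

```text
[ 0.01  0.51 -0.57  1.68  0.31  1.04 -0.49] [561.8 165.9 254.9] [[-0.001  0.986  0.169]
 [-0.001  0.169 -0.986]
 [-1.    -0.001  0.001]] 34.241905458039014
[-580.96583249   26.05083654  401.33821605] [285.25606337 220.63989288] [285.19597093 144.20806898]
```

View pics/w1b.png

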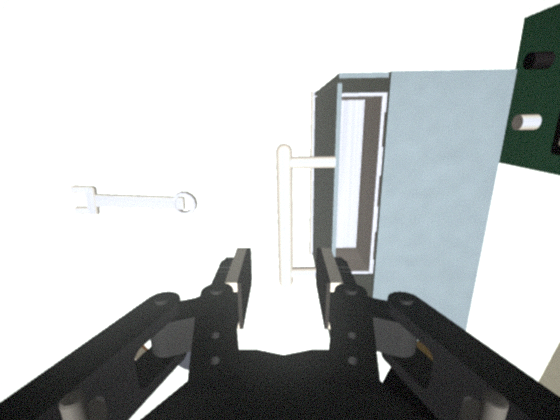

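The handle runs from (285,148) to (285,285) in the wrist picture. Its centre is within 3 px of the projected point (285,221), so I go down and grip it.

Emit:
servo_tool:
  steps: "0.33 0.08 0 0 0 0 0;0.33 0.166 0 -0.001 0 0 0;0.33 0.166 0 -0.001 0 0 0;0 0.166 0 -0.001 0 0 0;0 0.166 0 -0.001 0 0 0;0 0.166 0 -0.001 0 0 0"
  newtons: 25

```text
clock: 3.2
ee_pos: [562.6, 166.7, 173.8]
tcp_rot: [1.084, 1.283, -1.082]
contact_force: [-0.9, -4.3, 9.2]
finger_gap: 9.7
```

```bash
python3 - <<'E'
from h import *
s,p,r=st();print(p.round(1),s['finger_gap'],s['contact_force'].round(1),r.as_matrix().round(3).tolist())
yaw=.17;hx=np.array([np.cos(yaw),np.sin(yaw),0]);hy=np.array([-np.sin(yaw),np.cos(yaw),0])
g=p+3*r.as_matrix()[:,0]
piv=g+35*hx-np.array([0,0,150.]);print('piv',piv.round(1))
for i in range(1,13):
    b=.97*i/12; f=.5*i/12
    u,v=-35,150; X=piv+hx*(u*np.cos(b)-v*np.sin(b))+np.array([0,0,u*np.sin(b)+v*np.cos(b)])
    # bin tilts top to -x => rotation about hy by -b
    Q=R.from_rotvec(-f*hy)*toolmat(yaw)
    P=X-3*Q.as_matrix()[:,0]
    print('0',*row(P,Q,p,r).round(3),end=';')
E
```

```text
[562.6 166.7 173.8] 9.674357853674815 [-0.9 -4.3  9.2] [[0.002, 0.986, 0.169], [-0.0, 0.169, -0.986], [-1.0, 0.002, 0.001]]
piv [597.1 172.6  20.8]
0 0.007 -0.024 0.0 -0.0 0.001 0.05;0 0.015 -0.048 -0.0 -0.0 0.001 0.103;0 0.026 -0.071 -0.0 -0.0 0.001 0.156;0 0.038 -0.093 -0.0 -0.0 0.001 0.209;0 0.052 -0.114 -0.0 0.0 0.001 0.262;0 0.067 -0.133 -0.0 0.0 0.001 0.316;0 0.084 -0.152 -0.0 0.0 0.001 0.369;0 0.103 -0.169 -0.0 0.0 0.001 0.422;0 0.122 -0.184 -0.0 0.0 0.001 0.475;0 0.144 -0.198 -0.0 0.0 0.001 0.528;0 0.166 -0.21 -0.0 0.0 0.001 0.581;0 0.188 -0.22 -0.0 0.0 0.001 0.634;
```

Emit:
servo_tool:
  steps: "0 0.007 -0.024 0 0 0 0.05;0 0.015 -0.048 0 0 0 0.103;0 0.026 -0.071 0 0 0 0.156;0 0.038 -0.093 0 0 0 0.209;0 0.052 -0.114 0 0 0 0.262;0 0.067 -0.133 0 0 0 0.316;0 0.084 -0.152 0 0 0 0.369;0 0.103 -0.169 0 0 0 0.422;0 0.122 -0.184 0 0 0 0.475;0 0.144 -0.198 0 0 0 0.528;0 0.166 -0.21 0 0 0 0.581;0 0.188 -0.22 0 0 0 0.634;0 0.188 -0.22 0 0 0 0.634;0 0.188 -0.22 0 0 0 0.634;0 0.188 -0.22 0 0 0 0.634"

```text
clock: 5.08
ee_pos: [462.4, 153.6, 79.7]
tcp_rot: [1.313, 0.943, -0.703]
contact_force: [9.4, 11.9, -5.6]
finger_gap: 10.0
```

```bash
python3 - <<'E'
from h import *
s,p,r=st();g=p+3*r.as_matrix()[:,0];print(p.round(1),s['finger_gap'],s['contact_force'].round(1))
hx=np.array([np.cos(.17),np.sin(.17),0]);d=g-np.array([597.1,172.6,20.8]);u=d@hx;print(u,d[2],np.hypot(u,d[2]),'tilt',np.arctan2(-u,d[2])-.229)
im,c=snap('scene','s2.png');im,c=snap('top','t2.png')
a=cv2.imread('pics/s2.png')[160:310,300:460];b=cv2.imread('pics/t2.png')[110:260,160:320]
cv2.imwrite('pics/c2.png',np.clip(1.4*cv2.resize(np.hstack([a,b]),(800,375),interpolation=cv2.INTER_CUBIC),0,255).astype('u1'))
E
```

```text
[462.4 153.6  79.7] 9.99976461602754 [ 9.4 11.9 -5.6]
-134.5631802107053 56.22549473934312 145.83742910207465 tilt 0.9460082929583603
```

View pics/c2.png

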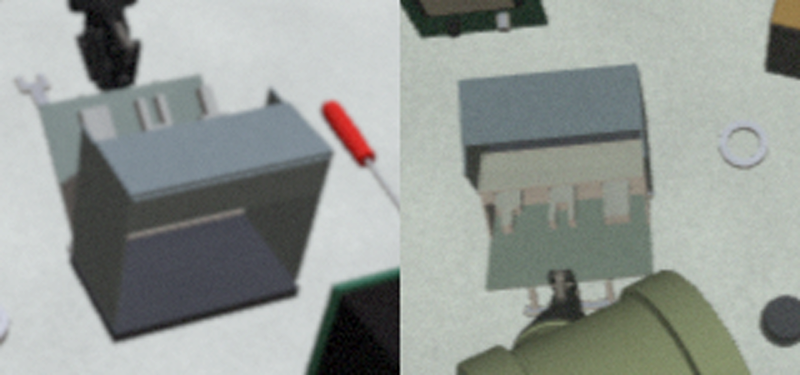

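The fork (two tines with a gap) is the middle bar, at (152,110) in the left half and (562,205) in the right half. The nosed bar is on the +y side and the plain one on the -y side. The bin is forward at about 0.95 rad. Next I release and go over the middle strap.

```bash
python3 - <<'E'
from h import *
s,p,r=st()
yaw=.17;hx=np.array([np.cos(yaw),np.sin(yaw),0]);hy=np.array([-np.sin(yaw),np.cos(yaw),0])
# commanded pose estimate ~ measured
p1=p-100*r.as_matrix()[:,0];print('after retreat',p1)
Q1=toolmat(yaw+.6);W1=np.array([490,155,280.]);print(row(W1,Q1,p1,r))
Q2=R.from_rotvec(.35*hy)*toolmat(yaw+np.pi/2);G=np.array([550.1,164.5,135.6])
W2=G-93*Q2.as_matrix()[:,0];print(W2,row(W2,Q2,W1,Q1))
E
```

```text
after retreat [415.46673123 145.35193246 167.72508198]
[-0.1257  0.2391  0.0062 -0.7461  0.1877 -0.6148]
[581.52980157 169.89513986 222.96166229] [ 0.1141  0.1522  0.106  -1.223   0.4099 -0.2162]
```

Emit:
servo_tool:
  steps: "0.24 0 0 0 0 0 0;0.24 0 0 0 0 0 0;0.24 -0.1 0 0 0 0 0;0.24 -0.2 0 0 0 0 0;0.24 -0.2 0 0 0 0 0"

```text
clock: 5.8
ee_pos: [444.4, 163.7, 95.1]
tcp_rot: [1.311, 0.943, -0.707]
contact_force: [-0.5, 0.0, -0.8]
finger_gap: 20.6
```

```bash
python3 - <<'E'
from h import *
s,p,r=st();print(s['q'].round(3),p,s['joint_velocities'].round(2))
yaw=.17
Q1=toolmat(yaw+.5);W1=np.array([490,155,280.]);print(row(W1,Q1,p,r))
print(row([440,155,200],r,p,r),row([440,155,200],toolmat(yaw),p,r))
E
```

```text
[ 0.233  0.755 -1.091  2.432  1.869  0.872 -2.126] [444.35497443 163.69398501  95.0902575 ] [ 1.04  0.5  -1.67  0.   -0.86  1.01  0.97]
[-0.2841  0.2522  0.033  -0.6221  0.1582 -0.6165]
[-0.1901  0.0895  0.0158  0.      0.      0.    ] [-0.1901  0.0895  0.0158  0.0014  0.0007 -0.63  ]
```

Emit:
servo_tool:
  steps: "0.15 -0.02 0.02 0 0 0 0"

```text
clock: 5.92
ee_pos: [447.5, 164.5, 107.6]
tcp_rot: [1.313, 0.947, -0.709]
contact_force: [-1.2, -0.2, -1.9]
finger_gap: 12.9
```

```bash
python3 - <<'E'
from h import *
s,p,r=st();print(s['q'].round(3),p,s['joint_velocities'].round(2),s['finger_gap'],s['contact_force'])
E
```

```text
[ 0.249  0.717 -1.1    2.418  1.822  0.834 -2.083] [447.52938232 164.48191404 107.57936223] [ 0.06 -0.38  0.04 -0.12 -0.36 -0.35  0.32] 12.925837346971658 [-1.15819383 -0.2082253  -1.92087253]
```

```bash
python3 - <<'E'
from h import *
s,p,r=st()
print(row([455,160,200],toolmat(.17),p,r)); print(row([540,160,280],toolmat(.17),p,r))
E
```

```text
[-0.1567  0.0989  0.0109 -0.0007 -0.0034 -0.626 ]
[-0.2187  0.3222  0.0392 -0.0007 -0.0034 -0.626 ]
```

Emit:
servo_tool:
  steps: "0.15 -0.08 0.04 0.005 0 0 -0.15;0.15 -0.157 0.099 0.011 0 0 -0.4;0.15 -0.157 0.099 0.011 0 0 -0.626;0.15 -0.219 0.322 0.039 0 0 -0.626;0.5 -0.219 0.322 0.039 0 0 -0.626;0.5 -0.219 0.322 0.039 0 0 -0.626"

```text
clock: 6.68
ee_pos: [542.1, 159.9, 282.4]
tcp_rot: [1.086, 1.286, -1.082]
contact_force: [-0.3, 0.1, -1.0]
finger_gap: 42.7
```

```bash
python3 - <<'E'
from h import *
s,p,r=st();print(s['q'].round(3),p,s['contact_force'])
yaw=.17;hx=np.array([np.cos(yaw),np.sin(yaw),0]);hy=np.array([-np.sin(yaw),np.cos(yaw),0])
G=np.array([550.1,164.5,135.6]);Q2=R.from_rotvec(.35*hy)*toolmat(yaw+np.pi/2)
W2=G-100*Q2.as_matrix()[:,0]
Q1=toolmat(yaw+.75);W1=np.array([560,165,270.])
print(row(W1,Q1,p,r),row(W2,Q2,W1,Q1))
E
```

```text
[ 0.384  0.642 -1.179  1.69   0.623  1.24  -0.77 ] [542.11553754 159.91855193 282.37343627] [-0.2817678   0.05425953 -1.00205494]
[ 0.0248  0.0369 -0.0039 -0.9564 -0.003  -0.0024] [ 0.0809  0.0374  0.0316 -1.0341  0.4202 -0.1828]
```

Emit:
servo_tool:
  steps: "0.42 0.025 0.037 -0.004 -0.956 0 0;0.42 0.025 0.037 -0.004 -0.956 0 0;0.42 0.025 0.037 -0.004 -0.956 0 0;0.42 0.025 0.037 -0.004 -0.956 0 0;0.42 0.025 0.037 -0.004 -0.956 0 0"

```text
clock: 7.3
ee_pos: [558.0, 165.6, 268.1]
tcp_rot: [0.51, 1.508, -0.508]
contact_force: [-0.5, -0.4, -0.5]
finger_gap: 35.9
```

Emit:
servo_tool:
  steps: "0.42 0.06 0.037 0.032 -0.95 0.386 -0.168;0.42 0.06 0.037 0.032 -0.95 0.386 -0.168;0.42 0.06 0.037 0.032 -0.95 0.386 -0.168;0.42 0.06 0.037 0.032 -0.95 0.386 -0.168;0.42 0.06 0.037 0.032 -0.95 0.386 -0.168;0.42 0.06 0.037 0.032 -0.95 0.386 -0.168"

```text
clock: 8.05
ee_pos: [582.1, 171.2, 238.1]
tcp_rot: [-0.104, 1.888, 0.058]
contact_force: [0.3, 1.2, -0.3]
finger_gap: 35.6
```

```bash
python3 - <<'E'
from h import *
s,p,r=st();print(s['q'].round(3),p,r.as_matrix().round(3))
im,c=snap('wrist','w3.png')
cv2.imwrite('pics/w3b.png',np.clip(im[:,:,::-1]*1.2,0,255).astype('u1'))
piv=np.array([597.1,172.6,20.5]);yaw=.17;hx=np.array([np.cos(yaw),np.sin(yaw),0]);hy=np.array([-np.sin(yaw),np.cos(yaw),0]);b=.96
for y in(-14,14):
  for v in(93,123):
    u=73
    X=piv+hx*(u*np.cos(b)-v*np.sin(b))+hy*y+np.array([0,0,u*np.sin(b)+v*np.cos(b)]);print(y,v,X.round(1),proj(c,X).round(1))
E
```

```text
[ 0.295  1.04  -1.363  1.36   0.766  1.714  0.673] [582.12635788 171.18809934 238.10228915] [[-0.312 -0.102  0.945]
 [-0.043  0.995  0.093]
 [-0.949 -0.012 -0.315]]
-14 93 [565.6 153.  133.6] [265.1 232.7]
-14 123 [541.4 148.8 150.8] [261.3 201.8]
14 93 [560.9 180.6 133.6] [299.4 230.4]
14 123 [536.7 176.4 150.8] [298.1 199.2]
```

View pics/w3b.png

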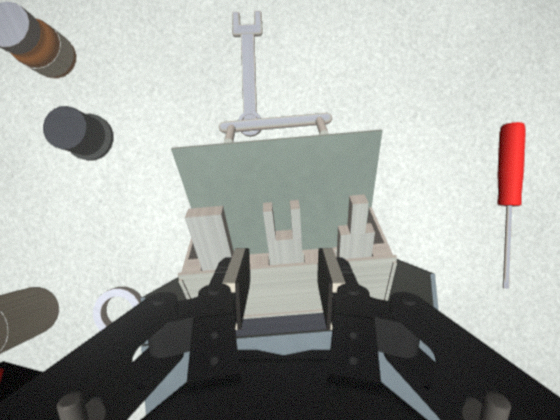

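The middle bar is the fork: its tine tips are at (263,204) and (300,202), within 3 px of the prediction, and the slot bottom is near y=232. The plain bar is on the left (207,215) and the nosed one on the right (358,215).

```bash
python3 - <<'E'
from h import *
s,p,r=st()
yaw=.17;hy=np.array([-np.sin(yaw),np.cos(yaw),0])
G=np.array([550.1,164.5,135.6])+1.5*hy;Q2=R.from_rotvec(.33*hy)*toolmat(yaw+np.pi/2)
for d in(40,3): print(row(G-d*Q2.as_matrix()[:,0],Q2,p,r))
E
```

```text
[ 0.1356 -0.0002  0.0035 -0.0876  0.0131 -0.0133]
[ 0.2096 -0.001   0.0027 -0.0876  0.0131 -0.0133]
```

Emit:
servo_tool:
  steps: "0.44 0.07 0 0.003 -0.088 0.013 -0.013;0.44 0.136 0 0.003 -0.088 0.013 -0.013;0.44 0.175 0 0.003 -0.088 0.013 -0.013;0.44 0.21 -0.001 0.003 -0.088 0.013 -0.013;0.44 0.21 -0.001 0.003 -0.088 0.013 -0.013;0 0.21 -0.001 0.003 -0.088 0.013 -0.013;0 0.21 -0.001 0.003 -0.088 0.013 -0.013;0 0.21 -0.001 0.003 -0.088 0.013 -0.013"
  newtons: 60

```text
clock: 9.1
ee_pos: [551.1, 166.1, 138.9]
tcp_rot: [-0.164, 1.895, 0.12]
contact_force: [-0.5, -0.5, 4.2]
finger_gap: 27.6
```

```bash
python3 - <<'E'
from h import *
s,p,r=st();print(s['q'].round(3),p,s['finger_gap'],s['contact_force'])
yaw=.17;hx=np.array([np.cos(yaw),np.sin(yaw),0]);b=.96
d=hx*-np.sin(b)+np.array([0,0,np.cos(b)])
for k in(30,60,95): print(row(p+k*d,r,p,r))
P=p+95*d+np.array([0,0,60]);print(P,row(P,r,p,r))
E
```

```text
[ 0.32   1.135 -1.327  1.519  0.851  1.575  0.672] [551.13412414 166.14423539 138.88585584] 27.61861511497555 [-0.49853881 -0.46844646  4.16793937]
[-0.0167  0.0003 -0.0576  0.      0.      0.    ]
[-0.0333  0.0005 -0.1153  0.      0.      0.    ]
[-0.0527  0.0009 -0.1825  0.      0.      0.    ]
[474.43276471 152.97792378 253.37025452] [-0.1663  0.0011 -0.2214  0.      0.      0.    ]
```

Emit:
servo_tool:
  steps: "0 -0.017 0 -0.058 0 0 0;0 -0.033 0.0005 -0.115 0 0 0;0 -0.053 0.001 -0.183 0 0 0;0 -0.11 0.001 -0.203 0 0 0;0 -0.166 0.001 -0.221 0 0 0;0 -0.166 0.001 -0.221 0 0 0"

```text
clock: 9.85
ee_pos: [474.9, 153.2, 254.3]
tcp_rot: [-0.164, 1.893, 0.12]
contact_force: [-0.6, 0.0, -2.4]
finger_gap: 27.5
```

```bash
python3 - <<'E'
from h import *
s,p,r=st();print(s['q'].round(3),p,s['finger_gap'],s['contact_force'])
snap('wrist','w4.png')
m=r.as_matrix();print(m.round(3))
yaw=.17;hx=np.array([np.cos(yaw),np.sin(yaw),0]);hy=np.array([-np.sin(yaw),np.cos(yaw),0]);b=.96
d=-np.sin(b)*hx+np.array([0,0,np.cos(b)]); dt=r.inv().apply(d); dt[1]=0;dt/=np.linalg.norm(dt); print('strap dir in tool',dt.round(3), 'angle',np.arctan2(-dt[0],-dt[2]))
# at block: strap along +y direction (fork to fy), flat, dist grip->mid
def place(yawf,z,gv=103-3-60):
    f=np.array([np.cos(yawf),np.sin(yawf),0]); 
    # tool: z_t,x_t such that dt maps to f, tool y horizontal
    yt=np.cross([0,0,1.],f)  # horizontal perpendicular; sign fixed below
    if 1:
        # tool y,  strap dir f, n=f x y (up/down)
        for sg in(1,-1):
            A=np.c_[dt,[0,1,0],np.cross(dt,[0,1,0])];B=np.c_[f,sg*yt,np.cross(f,sg*yt)]
            Q=B@A.T
            if Q[2,0]<0: break
    g=np.array([473,-90,z])+gv*f
    return g-3*Q[:,0],R.from_matrix(Q)
for yf in(np.pi/2+.1,):
    P,Q=place(yf,51+60);print(P,Q.as_matrix().round(3))
    # total turn
    print((r.inv()*Q).as_rotvec()/(np.pi/4))
    H=R.from_rotvec((Q*r.inv()).as_rotvec()*.5)*r; W=np.array([440,60,200.])
    print('1',row(W,H,p,r));print('2',row(P,Q,W,H));P2,_=place(yf,51.5);print('down',row(P2,Q,P,Q))
E
```

```text
[ 0.422  0.926 -1.438  1.652  0.662  1.605  0.628] [474.92576374 153.15354154 254.33447949] 27.48662196257998 [-0.62356288  0.0157766  -2.41488975]
[[-0.317 -0.173  0.933]
 [-0.054  0.985  0.164]
 [-0.947  0.001 -0.321]]
strap dir in tool [-0.28  0.   -0.96] angle 0.283501778604229
[468.92288732 -49.36486763 113.88024543] [[ 0.028  0.995  0.096]
 [-0.278  0.1   -0.955]
 [-0.96  -0.     0.28 ]]
[ 2.1202353  -0.59347695  0.04505831]
1 [ 0.1352 -0.1715 -0.0608  1.0601 -0.2967  0.0225]
2 [ 0.1852 -0.1153  0.1823  1.0601 -0.2967  0.0225]
down [ 0.1142  0.     -0.0333  0.      0.      0.    ]
```

View pics/w4.png

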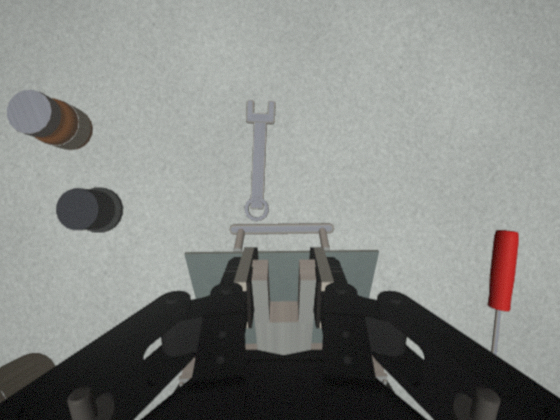

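The strap is gripped by its tines: tine tips at (262,262) and (308,262), with the slot showing between the pads. The block top is at (79,209).

```bash
cat >> h.py <<'E'
def place(dt,yawf,z,gv,C):
    f=np.array([np.cos(yawf),np.sin(yawf),0]);yt=np.cross([0,0,1.],f)
    for sg in(1,-1):
        A=np.c_[dt,[0,1,0],np.cross(dt,[0,1,0])];B=np.c_[f,sg*yt,np.cross(f,sg*yt)];Q=B@A.T
        if Q[2,0]<0: break
    g=np.array([C[0],C[1],z])+gv*f
    return g-3*Q[:,0],R.from_matrix(Q)
E
python3 - <<'E'
from h import *
s,p,r=st();c=cams.get_calibration('wrist')
print('block w',onz(c,79,209,45).round(1))
t=cv2.imread('pics/top0.png');g=cv2.cvtColor(t,cv2.COLOR_BGR2GRAY)[220:256,296:332]
m=(g<60).astype('u1');n,l,stt,ce=cv2.connectedComponentsWithStats(m);i=1+np.argmax(stt[1:,4]);print(stt[i],ce[i]+[296,220])
ct=cams.get_calibration('top');print(onz(ct,*(ce[i]+[296,220]),45).round(1),onz(ct,*(ce[i]+[296,220]),25).round(1))
dt=np.array([-.28,0,-.96]);M=r.as_matrix();gp=p+3*M[:,0];n=M@np.cross(dt,[0,1,0])
for sy in(-14,14): print('tip pred',[proj(c,gp+20*M@dt+sy*M[:,1]+k*6*n).round(1) for k in(1,-1)])
C=(473,-90);yf=np.pi/2+.3;P,Q=place(dt,yf,111,40,C)
H=R.from_rotvec((Q*r.inv()).as_rotvec()*.5)*r; W=np.array([450,50,200.])
print('1',row(W,H,p,r));print('2',row(P,Q,W,H))
E
```

```text
block w [475.2 -89.8  45. ]
[  9   9  18  19 272] [313.52573529 238.02573529]
[472.6 -89.4  45. ] [475.6 -90.3  25. ]
tip pred [array([252.6, 241.4]), array([250.1, 259.9])]
tip pred [array([314.7, 241.4]), array([317.2, 259.9])]
1 [ 0.1273 -0.1939 -0.0456  0.932  -0.3193  0.0205]
2 [ 0.1869 -0.1399  0.1282  0.932  -0.3193  0.0205]
```

Emit:
servo_tool:
  steps: "0 0.127 -0.194 -0.046 0.932 -0.319 0.02;0 0.127 -0.194 -0.046 0.932 -0.319 0.02;0 0.127 -0.194 -0.046 0.932 -0.319 0.02;0 0.127 -0.194 -0.046 0.932 -0.319 0.02;0 0.127 -0.194 -0.046 0.932 -0.319 0.02;0 0.127 -0.194 -0.046 0.932 -0.319 0.02"

```text
clock: 10.65
ee_pos: [449.5, 50.0, 199.5]
tcp_rot: [0.345, 1.583, -0.515]
contact_force: [0.4, -0.5, -1.6]
finger_gap: 27.2
```

Emit:
servo_tool:
  steps: "0 0.187 -0.14 0.128 0.932 -0.319 0.02;0 0.187 -0.14 0.128 0.932 -0.319 0.02;0 0.187 -0.14 0.128 0.932 -0.319 0.02;0 0.187 -0.14 0.128 0.932 -0.319 0.02;0 0.187 -0.14 0.128 0.932 -0.319 0.02;0 0.187 -0.14 0.128 0.932 -0.319 0.02;0 0.187 -0.14 0.128 0.932 -0.319 0.02"

```text
clock: 11.52
ee_pos: [460.3, -51.1, 113.4]
tcp_rot: [0.808, 1.104, -1.081]
contact_force: [-0.0, 0.8, -2.2]
finger_gap: 27.3
```

```bash
python3 - <<'E'
from h import *
s,p,r=st();print(s['q'].round(3),p,s['finger_gap'],s['contact_force'])
a=snap('scene','s5.png')[0][195:285,210:330];b=snap('top','t5.png')[0][180:270,270:390]
cv2.imwrite('pics/c5.png',np.clip(1.4*cv2.resize(np.hstack([a,b]),(800,300),interpolation=cv2.INTER_CUBIC)[:,:,::-1],0,255).astype('u1'))
dt=np.array([-.28,0,-.96]);C=(473.5,-90);yf=np.pi/2+.3
for z in(66,54): P,Q=place(dt,yf,z,40,C);print(row(P,Q,p,r))
E
```

```text
[ 0.527  0.677 -0.973  2.166  1.112  0.961 -0.89 ] [460.33869159 -51.1375326  113.4173485 ] 27.342477379629823 [-0.008844    0.81742696 -2.2391538 ]
[ 0.0857  0.0025 -0.0244  0.0045 -0.0026  0.0034]
[ 0.1087  0.0026 -0.0311  0.0045 -0.0026  0.0034]
```

View pics/c5.png

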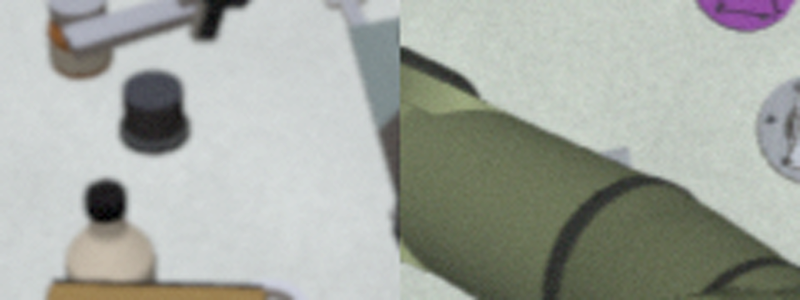

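The strap is held level-looking over the block: its tail end is at crop (70,38) and the block at (153,100). The arm hides it in the top view.

```bash
python3 - <<'E'
from h import *
s,p,r=st();M=r.as_matrix();dt=np.array([-.28,0,-.96]);cs=cams.get_calibration('scene')
gp=p+3*M[:,0]
for a in(-.1,0,.1):
  d=R.from_rotvec([0,a,0]).apply(dt);n=M@np.cross(d,[0,1,0]);
  if n[2]<0:n=-n
  T=gp-100*M@d
  print(a,T.round(1),[((proj(cs,T+k*6*n+w*14*M[:,1])-[210,195])/.3).round(0).tolist() for k in(1,-1) for w in(1,-1)])
E
```

```text
-0.1 [ 490.1 -147.1  120.4] [[85.0, 32.0], [73.0, 11.0], [84.0, 45.0], [72.0, 24.0]]
0 [ 490.2 -147.5  110.4] [[84.0, 42.0], [72.0, 22.0], [85.0, 55.0], [73.0, 34.0]]
0.1 [ 490.  -147.   100.5] [[85.0, 53.0], [73.0, 32.0], [88.0, 65.0], [76.0, 44.0]]
```

```bash
python3 - <<'E'
from h import *
s,p,r=st();dt=np.array([-.28,0,-.96])
for z in(75,52.5): P,Q=place(dt,np.pi/2+.3,z,45,(473.5,-90));print(row(P,Q,p,r))
E
```

```text
[ 0.0657  0.0026 -0.0292  0.0026 -0.0021  0.0032]
[ 0.1089  0.0028 -0.0418  0.0026 -0.0021  0.0032]
```

Emit:
servo_tool:
  steps: "0 0.066 0.003 -0.029 0 0 0;0 0.09 0.003 -0.036 0 0 0;0 0.109 0.003 -0.042 0 0 0;0 0.109 0.003 -0.042 0 0 0;0 0.109 0.003 -0.042 0 0 0"

```text
clock: 12.25
ee_pos: [460.4, -45.9, 56.0]
tcp_rot: [0.81, 1.101, -1.082]
contact_force: [-0.1, 0.3, -2.2]
finger_gap: 26.9
```

Emit:
servo_tool:
  steps: "0.5 0 0 0 0 0 0;0.5 0 0 0 0 0 0;0.5 0 0 0 0 0 0;0.5 -0.1 0 0 0 0 0;0.5 -0.2 0 0 0 0 0;0.5 -0.28 0 0 0 0 0;0.5 -0.28 0 0 0 0 0"

```text
clock: 13.12
ee_pos: [449.7, -7.7, 192.2]
tcp_rot: [0.811, 1.098, -1.08]
contact_force: [0.2, -0.6, -0.6]
finger_gap: 42.5
```

```bash
python3 - <<'E'
from h import *
s,p,r=st();print(s['q'].round(3),p,s['finger_gap'],s['contact_force'])
im,c=snap('wrist','w6.png')
a=im[150:420,60:460]; b=snap('scene','s6.png')[0][195:285,210:330]
cv2.imwrite('pics/c6.png',np.clip(1.3*np.hstack([a,cv2.resize(b,(360,270),interpolation=cv2.INTER_CUBIC)])[:,:,::-1],0,255).astype('u1'))
E
```

```text
[ 0.53   0.53  -1.089  2.125  0.897  1.046 -0.796] [449.70082091  -7.67445993 192.24423785] 42.51037358675228 [ 0.17775155 -0.57280833 -0.56926497]
```

View pics/c6.png

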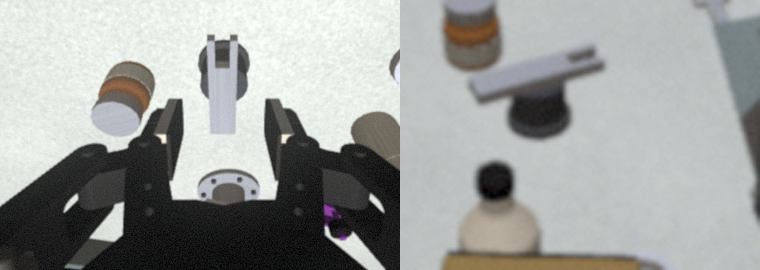

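The strap lies flat across the block, fork end at crop (222,38) and tail end at (222,132). The scene view shows it level on the block.

```bash
python3 - <<'E'
from h import *
s,p,r=st();c=cams.get_calibration('wrist')
T=onz(c,60+222.5,150+132,57);F=onz(c,60+222,150+38,57);print('tail',T,'fork',F,np.linalg.norm(T-F))
cs=cams.get_calibration('scene')
print('scene tail',onz(cs,210+(472-400)/3,195+85/3,57),'fork',onz(cs,210+(590-400)/3,195+56/3,57))
f=(F-T)/np.linalg.norm(F-T);yf=np.arctan2(f[1],f[0]);print('yaw',yf,'mid',(T+F)/2)
G=T+15*f;G[2]=51
# tool vertical, y = perpendicular; current y dir ~
Q=toolmat(yf-np.pi/2)
for z in(120,51): 
    P=np.array([G[0],G[1],z+3]);print(P,row(P,Q,p,r))
E
```

```text
tail [ 489.20673206 -145.49417405   57.        ] fork [453.91622615 -32.27338575  57.        ] 118.59328273520396
scene tail [ 492.86861937 -150.28707598   57.        ] fork [464.85472541 -44.28547171  57.        ]
yaw 1.8729488724172734 mid [471.56147911 -88.8837799   57.        ]
[ 484.74309317 -131.17370171  123.        ] [ 0.1998 -0.0034  0.2074 -0.0026  0.3614  0.0028]
[ 484.74309317 -131.17370171   54.        ] [ 0.3323 -0.0031  0.1687 -0.0026  0.3614  0.0028]
```

Emit:
servo_tool:
  steps: "0.45 0.1 -0.003 0.11 0 0.18 0;0.45 0.2 -0.003 0.207 0 0.361 0;0.45 0.2 -0.003 0.207 0 0.361 0;0.45 0.26 -0.003 0.19 0 0.361 0;0.45 0.332 -0.003 0.169 0 0.361 0;0.45 0.332 -0.003 0.169 0 0.361 0;0 0.332 -0.003 0.169 0 0.361 0;0 0.332 -0.003 0.169 0 0.361 0;0 0.332 -0.003 0.169 0 0.361 0"
  newtons: 70

```text
clock: 14.35
ee_pos: [485.1, -131.0, 54.8]
tcp_rot: [0.984, 1.337, -0.987]
contact_force: [-0.7, -0.1, -1.5]
finger_gap: 26.7
```

Emit:
servo_tool:
  steps: "0 -0.05 0 0 0 0 0;0 -0.12 0 0 0 0 0;0 -0.12 0 0 0 0 0;0 -0.12 0 0 0 0 0"

```text
clock: 14.85
ee_pos: [484.7, -131.1, 113.9]
tcp_rot: [0.984, 1.338, -0.987]
contact_force: [0.1, -0.5, -1.7]
finger_gap: 26.7
```

```bash
python3 - <<'E'
from h import *
s,p,r=st();print(s['q'].round(3),p,s['finger_gap'],s['contact_force'])
# port: stud S, yaw py ; strap held: fork dir = -tool z (camera side), grip 15+ from tail -> stud home 79 ahead
S=np.array([558.2,-326.3]);py=-.118;f=np.array([np.cos(py),np.sin(py)])
M=r.as_matrix();print(M.round(3))
Q=toolmat(py-np.pi/2)
P=np.r_[S-f*(79+90),120];print(P,(r.inv()*Q).as_rotvec()/(np.pi/4))
H=R.from_rotvec((Q*r.inv()).as_rotvec()*.45)*r;W=np.array([440,-200,150.])
print(row(W,H,p,r));print(row(P,Q,W,H))
E
```

```text
[ 0.883  0.772 -1.049  1.996  0.869  0.914 -0.338] [ 484.71136486 -131.06675748  113.88655853] 26.71526702736763 [ 0.10314397 -0.53802739 -1.69066347]
[[-0.002  0.955  0.295]
 [-0.001  0.295 -0.955]
 [-1.    -0.002  0.   ]]
[ 390.37521341 -306.40424653  120.        ] [2.53204413e+00 3.11917968e-03 1.95157645e-03]
[-7.1900e-02 -1.2630e-01  1.0530e-01  1.1394e+00  1.4000e-03  9.0000e-04]
[6.0100e-02 3.7200e-02 2.3180e-01 1.3926e+00 1.7000e-03 1.1000e-03]
```

```bash
python3 - <<'E'
from h import *
s,p,r=st();Q=toolmat(-.118-np.pi/2);a=(Q*r.inv()).as_rotvec()
H=[R.from_rotvec(a*k/3)*r for k in(1,2)]+[Q]
W=[[455,-190,150],[425,-260,150],[395,-307,115]]
pp,rr=p,r
for w,h in zip(W,H): print(row(w,h,pp,rr)); pp,rr=np.array(w),h
E
```

```text
[-7.20e-02 -9.18e-02  9.51e-02  8.44e-01  1.00e-03  7.00e-04]
[ 1.000e-04 -6.400e-03  1.522e-01  8.440e-01  1.000e-03  7.000e-04]
[7.00e-02 4.93e-02 1.00e-01 8.44e-01 1.00e-03 7.00e-04]
```

Emit:
servo_tool:
  steps: "0 -0.072 -0.092 0.095 0.844 0 0;0 -0.072 -0.092 0.095 0.844 0 0;0 -0.072 -0.092 0.095 0.844 0 0;0 -0.072 -0.092 0.095 0.844 0 0;0 -0.072 -0.092 0.095 0.844 0 0"

```text
clock: 15.48
ee_pos: [454.8, -189.6, 149.6]
tcp_rot: [1.468, 1.017, -1.473]
contact_force: [0.4, -0.2, -2.5]
finger_gap: 27.0
```

Emit:
servo_tool:
  steps: "0 0 -0.006 0.152 0.844 0 0;0 0 -0.006 0.152 0.844 0 0;0 0 -0.006 0.152 0.844 0 0;0 0 -0.006 0.152 0.844 0 0;0 0 -0.006 0.152 0.844 0 0"

```text
clock: 16.1
ee_pos: [425.2, -259.5, 149.8]
tcp_rot: [1.909, 0.539, -1.915]
contact_force: [-0.2, 1.1, -2.0]
finger_gap: 26.5
```

```bash
python3 - <<'E'
from h import *
s,p,r=st();print(s['q'].round(3),p,s['finger_gap'],s['contact_force'])
print(row([395,-307,115],toolmat(-.118-np.pi/2),p,r))
E
```

```text
[ 1.026  0.588 -0.806  1.991  0.586  0.812 -1.14 ] [ 425.19794059 -259.49170574  149.83403159] 26.45924676493839 [-0.23620162  1.14856316 -1.95048508]
[6.980e-02 4.970e-02 1.009e-01 8.486e-01 3.800e-03 8.000e-04]
```

Emit:
servo_tool:
  steps: "0 0.07 0.05 0.101 0.849 0 0;0 0.07 0.05 0.101 0.849 0 0;0 0.07 0.05 0.101 0.849 0 0;0 0.07 0.05 0.101 0.849 0 0;0 0.07 0.05 0.101 0.849 0 0;0 0.07 0.05 0.101 0.849 0 0"

```text
clock: 16.85
ee_pos: [395.0, -307.1, 115.1]
tcp_rot: [-2.158, 0.126, 2.164]
contact_force: [0.1, 1.1, -1.7]
finger_gap: 26.8
```

```bash
python3 - <<'E'
from h import *
s,p,r=st();print(s['q'].round(3),p,s['finger_gap'],r.as_matrix().round(3))
im,c=snap('wrist','w7.png')
M=r.as_matrix();g=p+3*M[:,0];f=-M[:,2]
print('fork tips pred',[proj(c,g+105*f+w*14*M[:,1]+np.array([0,0,6])).round(1) for w in(-1,1)],'slot bot',proj(c,g+75*f+[0,0,6]).round(1))
print('stud',proj(c,[558.2,-326.3,50]).round(1),'knob top',proj(c,[558.2,-326.3,84]).round(1))
cv2.imwrite('pics/w7b.png',cv2.resize(np.clip(1.25*im[60:360,80:480,::-1],0,255).astype('u1'),(800,600),interpolation=cv2.INTER_CUBIC))
E
```

```text
[ 0.987  0.597 -0.596  2.013  0.522  0.688 -1.631] [ 394.99926822 -307.09919773  115.08010487] 26.84591071747284 [[-0.003 -0.117 -0.993]
 [ 0.    -0.993  0.117]
 [-1.     0.     0.003]]
fork tips pred [array([242.5,  23.1]), array([322.9,  23.1])] slot bot [282.8 113.4]
stud [282.8 -69.6] knob top [ 282.8 -120.7]
```

View pics/w7b.png

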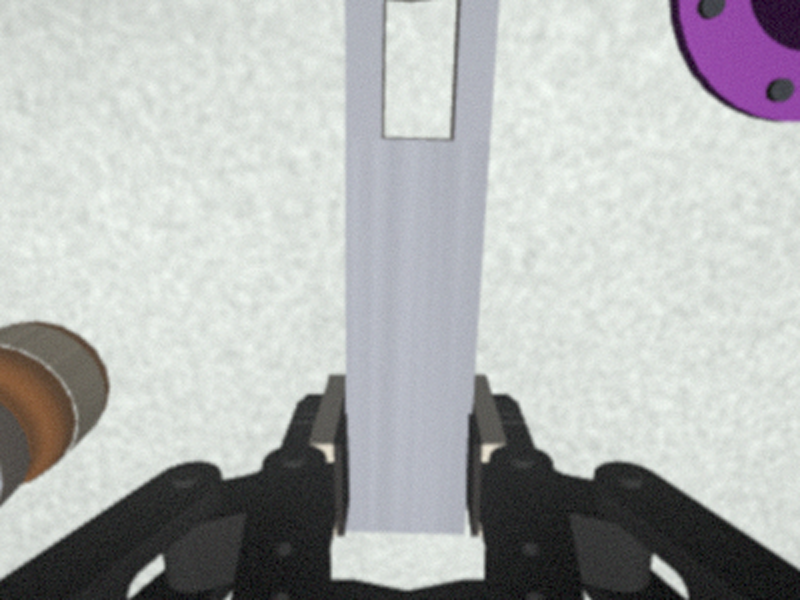

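The fork points ahead to the port. The slot bottom is at crop (418,139) and the tail end at (407,532). The strap sits about 2 mm sideways at the slot, so I measure its exact pose in the hand.

```bash
python3 - <<'E'
from h import *
s,p,r=st();c=cams.get_calibration('wrist');M=r.as_matrix()
px=np.array([(345,534),(466,532),(383,138),(454,140),(346,139),(491,139)])/2+[80,60]
w=np.array([(-14,0),(14,0),(-7,90),(7,90),(-14,90),(14,90)],float)
obj=np.c_[w,np.zeros(6)]
from scipy.optimize import least_squares
def X(q): # tail pos (tool frame), yaw, pitch in tool; across dir=+tool y or -? test both
    f=R.from_rotvec(q[4]*np.array([0,1,0]))*R.from_rotvec([q[3],0,0])
    return p+r.apply(q[:3]+f.apply(np.c_[0*w[:,0],sg*w[:,0],-w[:,1]]))
for sg in(1,-1):
    o=least_squares(lambda q:np.ravel([proj(c,x) for x in X(q)]-px),[0,0,15,0,0])
    print(sg,o.x.round(3),np.abs(o.fun).max()); print(X(o.x)[:4].round(1))
E
```

```text
1 [-3.007e+00  1.080e-01  2.092e+01  2.600e-02 -1.200e-02] 1.2041992779041948
[[ 376.2 -291.   118.2]
 [ 372.2 -318.7  118.2]
 [ 464.3 -310.8  116.8]
 [ 462.3 -324.7  116.9]]
-1 [14.282  0.08  22.115  0.038 -0.378] 61.67415713601082
[[ 370.9 -318.5  101.1]
 [ 375.1 -290.8  100.7]
 [ 454.5 -324.8   67.6]
 [ 456.6 -310.9   67.4]]
```

Emit:
servo_tool:
  steps: "0 -0.1 -0.002 -0.03 -0.032 0 0;0 -0.1 -0.002 -0.103 -0.032 0 0;0 -0.1 -0.002 -0.103 -0.032 0 0;0 -0.1 -0.002 -0.103 -0.032 0 0"

```text
clock: 17.4
ee_pos: [445.9, -312.3, 164.8]
tcp_rot: [-2.169, 0.103, 2.176]
contact_force: [-0.7, 0.6, -2.1]
finger_gap: 26.5
```

```bash
python3 - <<'E'
from h import *
s,p,r=st();print(s['q'].round(3),p,s['finger_gap'],s['contact_force'],r.as_matrix().round(3)[:2,1:])
im,c=snap('wrist','w8.png')
print('stud',proj(c,[558.2,-326.3,50]).round(1),'knob',proj(c,[558.2,-326.3,84]).round(1))
py=-.118;S=np.array([558.2,-326.3]);f=np.array([np.cos(py),np.sin(py)]);l=np.array([-f[1],f[0]])
print([proj(c,np.r_[S+a*f+b*l,50]).round(1).tolist() for a in(-45,30) for b in(25,-25)])
cv2.imwrite('pics/w8b.png',cv2.resize(np.clip(1.25*im[0:240,120:440,::-1],0,255).astype('u1'),(800,600),interpolation=cv2.INTER_CUBIC))
E
```

```text
[ 0.968  0.583 -0.647  1.869  0.46   0.847 -1.578] [ 445.85800845 -312.33885918  164.76231919] 26.53501736300522 [-0.70061946  0.62282843 -2.09305521] [[-0.095 -0.996]
 [-0.996  0.095]]
stud [287.3  59.1] knob [288.1  48.8]
[[253.0, 123.3], [318.4, 124.9], [252.2, 10.1], [324.7, 12.1]]
```

View pics/w8b.png

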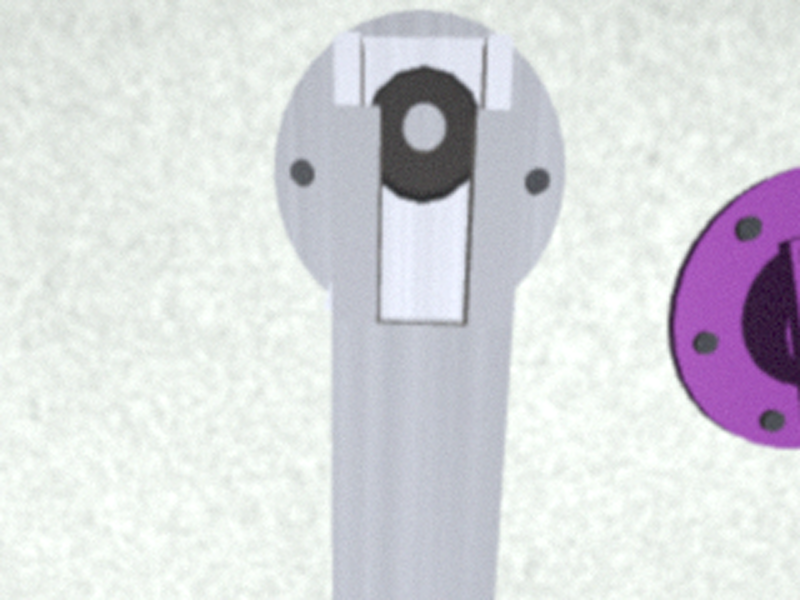

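The knob centre is at crop (424,132), the lane lines at x≈362 and 485, the rear seat edge at y≈37, and the slot bottom at (422,323). The fork is already well aligned. The knob is about 4 px nearer than predicted, so I correct the stud by about 2.6 mm.

```bash
python3 - <<'E'
from h import *
s,p,r=st();c=cams.get_calibration('wrist')
S=onz(c,289.6,52.8,84.);S2=onz(c,289.6,50.4,90);print('stud',S,S2)
a=R.from_rotvec([0,-.012,0])*R.from_rotvec([.026,0,0]);ht=np.array([3,.1,20.9])+a.apply([0,0,-94.])
hp=p+r.apply(ht);fd=r.apply(a.apply([0,0,-1.]));print('home',hp,'yaw',np.arctan2(fd[1],fd[0]),'slotbot px',proj(c,p+r.apply(ht+[-6,0,0]-4*a.apply([0,0,-1]))),'obs 288.8,129.2')
bl,br=onz(c,254.4,13.2,50),onz(c,324.8,14.4,50);e=bl-br;print('rear',bl,br,np.linalg.norm(e),'yaw',np.arctan2(-e[0],e[1]))
h1,h2=onz(c,120+302/2.5,172/2.5,8),onz(c,120+537/2.5,181/2.5,8);e=h1-h2;print('holes',h1,h2,np.arctan2(-e[0],e[1]))
E
```

```text
stud [ 555.73456907 -327.17348041   84.        ] [ 555.92232868 -327.05946743   90.        ]
home [ 518.11535845 -321.9730645   160.43815334] yaw -0.1214758485711449 slotbot px [289.15963272 129.40376581] obs 288.8,129.2
rear [ 588.76004446 -306.46757835   50.        ] [ 583.43598265 -354.82162981   50.        ] 48.646273511505626 yaw -0.10966406660018409
holes [ 561.19175789 -287.43874451    8.        ] [ 550.7371505  -367.31897114    8.        ] -0.13013884573523582
```

Emit:
servo_tool:
  steps: "0 0 -0.001 0.094 0 0 0;0 0.05 -0.001 0.094 0 0 0;0 0.15 -0.001 0.094 0 0 0;0 0.204 -0.001 0.094 0 0 0;0 0.204 -0.001 0.094 0 0 0"

```text
clock: 18.08
ee_pos: [398.2, -306.8, 62.0]
tcp_rot: [-2.166, 0.102, 2.177]
contact_force: [0.7, -0.1, -0.9]
finger_gap: 27.0
```

Emit:
servo_tool:
  steps: "0 0 0 -0.03 0 0 0;0 0 0.001 -0.05 0 0 0;0 0 0.001 -0.065 0 0 0;0 0 0.002 -0.08 0 0 0;0 0 0.002 -0.095 0 0 0;0 0 0.003 -0.11 0 0 0;0 0 0.003 -0.11 0 0 0"

```text
clock: 18.95
ee_pos: [454.5, -314.2, 63.1]
tcp_rot: [-2.17, 0.105, 2.174]
contact_force: [0.0, -0.9, -1.7]
finger_gap: 26.8
```

```bash
python3 - <<'E'
from h import *
s,p,r=st();print(s['q'].round(3),p,s['finger_gap'],s['contact_force'],s['wrist_torque'].round(2))
a=R.from_rotvec([0,-.012,0])*R.from_rotvec([.026,0,0]);hp=p+r.apply(np.array([3,.1,20.9])+a.apply([0,0,-94.]));print(hp)
E
```

```text
[ 0.883  0.738 -0.543  1.9    0.595  0.671 -1.692] [ 454.53853047 -314.20454324   63.11094179] 26.845366574489507 [ 0.01471589 -0.89602159 -1.69283713] [-0.02  0.06  0.02]
[ 527.00988722 -323.75159825   58.8399602 ]
```

Emit:
servo_tool:
  steps: "0 0 0 -0.015 0 0 0;0 0 0.001 -0.03 0 0 0;0 0 0.001 -0.04 0 0 0;0 0 0.001 -0.048 0 0 0;0 0 0.001 -0.056 0 0 0;0 0 0.001 -0.059 0 0 0;0 0 0.001 -0.059 0 0 0;0 0.005 0.001 -0.059 0 0 0;0 0.005 0.001 -0.059 0 0 0"

```text
clock: 20.08
ee_pos: [483.1, -317.6, 60.4]
tcp_rot: [-2.169, 0.105, 2.175]
contact_force: [-0.2, 0.4, -2.4]
finger_gap: 26.7
```

```bash
python3 - <<'E'
from h import *
s,p,r=st();print(s['q'].round(3),p,s['finger_gap'],s['contact_force'],s['wrist_torque'].round(2))
a=R.from_rotvec([0,-.012,0])*R.from_rotvec([.026,0,0]);hp=p+r.apply(np.array([3,.1,20.9])+a.apply([0,0,-94.]));print(hp)
E
```

```text
[ 0.854  0.771 -0.543  1.832  0.589  0.708 -1.692] [ 483.1153229  -317.62421017   60.37992718] 26.66854598119394 [-0.23050929  0.36705409 -2.36897791] [0.01 0.01 0.09]
[ 555.58108027 -327.1935856    56.06412416]
```

Emit:
servo_tool:
  steps: "0 0.001 0 -0.004 0 0 0;0 0.002 0 -0.008 0 0 0;0 0.002 0 -0.008 0 0 0"

```text
clock: 20.45
ee_pos: [484.2, -317.8, 58.8]
tcp_rot: [-2.162, 0.105, 2.181]
contact_force: [-19.1, 3.6, 4.9]
finger_gap: 27.0
```

```bash
python3 - <<'E'
from h import *
s,p,r=st();print(p,s['contact_force'],s['wrist_torque'].round(2))
im,c=snap('wrist','w9.png')
a=R.from_rotvec([0,-.012,0])*R.from_rotvec([.026,0,0]);T=p+r.apply(np.array([-3,.1,20.9]));print('knob pred',proj(c,[555.8,-327.1,84]),'tail',proj(c,T))
g=im[:,230:350].astype(int).sum(2); print([(v,int(g[v].min()),int(g[v,50:60].mean())) for v in range(150,330,12)])
E
```

```text
[ 484.16329675 -317.81451464   58.83719764] [-19.10050987   3.55205044   4.87986303] [0.71 3.49 0.14]
knob pred [290.18578033 122.81894177] tail [283.03524973 326.58315305]
[(150, 133, 156), (162, 118, 158), (174, 230, 489), (186, 291, 489), (198, 291, 493), (210, 293, 493), (222, 379, 491), (234, 466, 494), (246, 456, 496), (258, 125, 493), (270, 107, 491), (282, 105, 488), (294, 95, 488), (306, 88, 488), (318, 71, 485)]
```

The stud stopped the strap with 19 N against it, so it is home, and the seat is pressing back up. I release and lift.

Emit:
servo_tool:
  steps: "0.45 0 0 0 0 0 0;0.45 0 0 0 0 0 0;0.45 0 0 0 0 0 0;0.45 -0.08 0 0 0 0 0;0.45 -0.18 0 0.04 0 0 0;0.45 -0.3 0 0.08 0 0 0;0.45 -0.3 0 0.08 0 0 0;0.45 -0.3 0 0.08 0 0 0"

```text
clock: 21.5
ee_pos: [447.8, -314.3, 209.7]
tcp_rot: [-2.17, 0.106, 2.174]
contact_force: [-0.2, 0.8, -0.1]
finger_gap: 38.8
```

```bash
python3 - <<'E'
from h import *
s,p,r=st();print(s['q'].round(3),p,s['finger_gap'],s['contact_force'].round(1))
im,c=snap('wrist','wA.png')
b=snap('scene','sA.png')[0][220:280,134:214];d=snap('top','tA.png')[0][180:240,350:430]
z=lambda x:cv2.resize(x,(360,270),interpolation=cv2.INTER_CUBIC)
cv2.imwrite('pics/cA.png',np.clip(1.3*np.vstack([np.hstack([z(b),z(d)]),im[0:330,100:460,:].repeat(2,1)[:,:720]])[:,:,::-1],0,255).astype('u1'))
S=np.array([555.8,-327.1]);f=np.array([np.cos(-.12),np.sin(-.12)])
print('tail pred',proj(c,np.r_[S-94*f,62]),'slotbottom',proj(c,np.r_[S-4*f,62]))
m=p*0
g=im.astype(int).sum(2);u=int(round(proj(c,np.r_[S-94*f,62])[0]));print(g[150:420:6,u])
E
```

```text
[ 0.997  0.528 -0.682  1.825  0.408  0.935 -1.534] [ 447.82603739 -314.30251405  209.66540994] 38.78889741405776 [-0.2  0.8 -0.1]
tail pred [282.8094756  183.53591159] slotbottom [285.27816172  77.86766848]
[488 481 488 493 476 481 565 579 571 562 591 559 553 563 575 555 558 558
 569 573 557 563 552 575 550 563 583 571 574 569 571 565 577 573 472  81
  81 102  77  51  84  69  51  54  72]
```

View pics/cA.png

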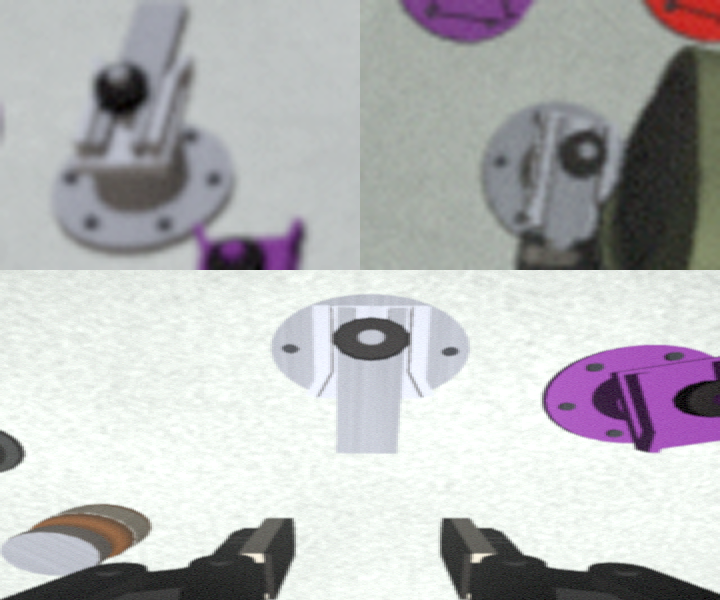

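The strap is home under the knob. The wrist view shows it square in the lane, and the tail edge (row ≈183) matches the prediction of 183.5. That is my 12th view, so the rest goes by numbers. To shut the bin I push the bar from the front with closed fingers.

```bash
python3 - <<'E'
from h import *
s,p,r=st();yaw=.17;Q=toolmat(yaw-np.pi/2)
H=toolmat(-1.5);W=np.array([425,-80,215.]);P=np.array([421.7,142.5,200])
print(row(W,H,p,r),row(P,Q,W,H))
E
```

```text
[-0.0122 -0.4611  0.0902 -0.2123  0.0044  0.0014] [ 0.03   -0.4444 -0.0249 -0.1263  0.      0.    ]
```

Emit:
servo_tool:
  steps: "0.2 -0.012 -0.461 0.09 -0.212 0.004 0.001;0.2 -0.012 -0.461 0.09 -0.212 0.004 0.001;0 -0.012 -0.461 0.09 -0.212 0.004 0.001;0 -0.012 -0.461 0.09 -0.212 0.004 0.001;0 -0.012 -0.461 0.09 -0.212 0.004 0.001;0 -0.012 -0.461 0.09 -0.212 0.004 0.001"
  newtons: 30

```text
clock: 22.4
ee_pos: [425.3, -80.6, 215.2]
tcp_rot: [2.185, 0.076, -2.185]
contact_force: [0.0, 0.3, 0.3]
finger_gap: -0.1
```

Emit:
servo_tool:
  steps: "0 0.03 -0.444 -0.025 -0.126 0 0;0 0.03 -0.444 -0.025 -0.126 0 0;0 0.03 -0.444 -0.025 -0.126 0 0;0 0.03 -0.444 -0.025 -0.126 0 0;0 0.03 -0.444 -0.025 -0.126 0 0;0 0.03 -0.444 -0.025 -0.126 0 0"

```text
clock: 23.15
ee_pos: [422.5, 140.7, 200.0]
tcp_rot: [2.133, 0.178, -2.133]
contact_force: [0.3, -0.4, -0.1]
finger_gap: 0.1
```

```bash
python3 - <<'E'
from h import *
s,p,r=st();print(s['q'].round(3),p,s['finger_gap'],s['contact_force'].round(1),r.as_matrix().round(3).tolist())
im,c=snap('wrist','wB.png')
piv=np.array([597.1,172.6,20.5]);yaw=.17;hx=np.array([np.cos(yaw),np.sin(yaw),0]);hy=np.array([-np.sin(yaw),np.cos(yaw),0]);b=.96
X=piv+hx*(-35*np.cos(b)-150*np.sin(b))+np.array([0,0,-35*np.sin(b)+150*np.cos(b)])
E=piv-150*np.sin(b)*hx+np.array([0,0,150*np.cos(b)])
for y in(-40,0,40): print('bar',proj(c,X+y*hy).round(),'edge',proj(c,E+y*hy).round())
g=im.astype(int).sum(2)
for y in(-35,20,35):
  u,v=proj(c,X+y*hy).round().astype(int); print(u,v,g[max(v-40,0):v+40:3,u] if 0<=u<560 else '')
E
```

```text
[ 0.229  0.427 -0.862  2.076  0.443  0.828 -2.299] [422.47157456 140.74553493 200.02042123] 0.14728340989409697 [ 0.3 -0.4 -0.1] [[-0.0, 0.167, -0.986], [-0.001, -0.986, -0.167], [-1.0, 0.001, 0.0]]
bar [329. 167.] edge [336. 145.]
bar [280. 167.] edge [280. 145.]
bar [232. 167.] edge [224. 145.]
323 167 [361 365 355 363 363 352 444 560 559 558 551 389 440 451 468 433 415 363
 385 475 499 567 561 564 577 570 568]
256 167 [360 357 363 348 369 371 321 560 552 571 558 533 399 459 466 465 508 580
 581 576 571 586 573 585 585 554 595]
238 167 [358 352 357 366 363 371 322 561 574 586 565 555 382 458 462 462 485 572
 558 566 564 558 564 555 573 575 566]
```

The bar shows at row ~168 against 167 predicted, and the panel edge at 146 against 145. So the bin is still fully forward and the model holds.

```bash
python3 - <<'E'
from h import *
s,p,r=st();piv=np.array([597.1,172.6,20.5]);yaw=.17;hx=np.array([np.cos(yaw),np.sin(yaw),0])
Q=toolmat(yaw-np.pi/2+.25)
def bar(b): return piv+hx*(-35*np.cos(b)-150*np.sin(b))+np.array([0,0,-35*np.sin(b)+150*np.cos(b)])
def tool(b,off=18): return bar(b)-off*hx+np.array([0,0,-2.])
st0=tool(.96,32);print('down',row([st0[0],st0[1],140],Q,p,r),row(st0,Q,p,r))
print(';'.join('0 '+' '.join(f'{x:g}' for x in row(tool(b,o),Q,st0,Q)[:3].round(3))+' 0 0 0' for b,o in [(.96,20)]+[(b,18) for b in np.arange(.9,-.01,-.075)]+[(-.03,18)]*2))
E
```

```text
down [ 1.203e-01 -4.400e-03 -5.100e-03 -3.221e-01  3.000e-04 -1.900e-03] [ 2.486e-01 -4.600e-03 -5.100e-03 -3.221e-01  3.000e-04 -1.900e-03]
0 -0 0.006 -0.023 0 0 0;0 -0.017 0.009 -0.034 0 0 0;0 -0.037 0.011 -0.045 0 0 0;0 -0.057 0.014 -0.056 0 0 0;0 -0.076 0.018 -0.07 0 0 0;0 -0.093 0.022 -0.084 0 0 0;0 -0.11 0.026 -0.1 0 0 0;0 -0.125 0.03 -0.117 0 0 0;0 -0.139 0.034 -0.135 0 0 0;0 -0.151 0.039 -0.154 0 0 0;0 -0.162 0.044 -0.173 0 0 0;0 -0.172 0.049 -0.194 0 0 0;0 -0.179 0.055 -0.215 0 0 0;0 -0.185 0.06 -0.236 0 0 0;0 -0.187 0.063 -0.245 0 0 0;0 -0.187 0.063 -0.245 0 0 0
```

Emit:
servo_tool:
  steps: "0 0.12 -0.005 -0.005 -0.322 0 0;0 0.12 -0.005 -0.005 -0.322 0 0;0 0.249 -0.005 -0.005 -0.322 0 0;0 0.249 -0.005 -0.005 -0.322 0 0;0 0.249 -0.005 -0.005 -0.322 0 0"

```text
clock: 23.82
ee_pos: [424.8, 144.5, 77.2]
tcp_rot: [1.989, 0.424, -1.987]
contact_force: [0.4, 1.0, 0.6]
finger_gap: 0.0
```

```bash
python3 - <<'E'
from h import *
s,p,r=st();print(s['q'].round(3),p,s['contact_force'].round(1))
E
```

```text
[ 0.088  0.649 -0.72   2.156  0.769  0.612 -2.341] [424.76463011 144.51254724  77.22404546] [0.4 1.  0.6]
```

Emit:
servo_tool:
  steps: "0 0 0.006 -0.023 0 0 0;0 -0.017 0.009 -0.034 0 0 0;0 -0.037 0.011 -0.045 0 0 0;0 -0.057 0.014 -0.056 0 0 0;0 -0.076 0.018 -0.07 0 0 0;0 -0.093 0.022 -0.084 0 0 0"

```text
clock: 24.58
ee_pos: [467.0, 151.7, 124.1]
tcp_rot: [1.988, 0.424, -1.988]
contact_force: [-3.4, -0.8, 2.6]
finger_gap: -0.3
```

```bash
python3 - <<'E'
from h import *
s,p,r=st();print(s['q'].round(3),p,s['contact_force'].round(1))
E
```

```text
[ 0.156  0.624 -0.798  2.026  0.653  0.763 -2.192] [466.99330864 151.73668365 124.14502129] [-3.4 -0.8  2.6]
```

Emit:
servo_tool:
  steps: "0 -0.017 0.004 -0.016 0 0 0;0 -0.032 0.008 -0.033 0 0 0;0 -0.046 0.012 -0.051 0 0 0;0 -0.058 0.017 -0.07 0 0 0;0 -0.069 0.022 -0.089 0 0 0;0 -0.079 0.027 -0.11 0 0 0;0 -0.086 0.033 -0.131 0 0 0;0 -0.092 0.038 -0.152 0 0 0;0 -0.094 0.041 -0.162 0 0 0;0 -0.094 0.041 -0.162 0 0 0;0 -0.094 0.041 -0.162 0 0 0"

```text
clock: 25.95
ee_pos: [546.4, 166.0, 168.5]
tcp_rot: [1.981, 0.424, -1.994]
contact_force: [-22.5, -4.1, 5.8]
finger_gap: 0.2
```

```bash
python3 - <<'E'
from h import *
s,p,r=st();print(s['q'].round(3),p,s['contact_force'].round(1))
E
```

```text
[ 0.163  0.669 -0.821  1.787  0.589  0.957 -2.056] [546.42960014 166.03425909 168.52675396] [-22.5  -4.1   5.8]
```

Emit:
servo_tool:
  steps: "0 0 -0.01 0.06 0 0 0;0 0 -0.02 0.13 0 0 0;0 -0.1 -0.02 0.16 0 0 0;0 -0.2 -0.02 0.16 0 0 0;0 -0.2 -0.02 0.16 0 0 0;0 -0.2 -0.02 0.16 0 0 0;0 -0.2 -0.02 0.16 0 0 0"

```text
clock: 26.82
ee_pos: [472.0, 142.8, 268.7]
tcp_rot: [1.987, 0.425, -1.989]
contact_force: [0.3, 0.3, 0.6]
finger_gap: 0.2
```

```bash
python3 - <<'E'
from h import *
s,p,r=st();print(p,s['clock'],s['contact_force'].round(1))
im,c=snap('wrist','wC.png');imt,ct=snap('top','tC.png');ims,cs=snap('scene','sC.png')
yaw=.17;hy=np.array([-np.sin(yaw),np.cos(yaw),0]);piv=np.array([597.1,172.6,20.5]);hx=np.array([np.cos(yaw),np.sin(yaw),0])
X=piv-35*hx+[0,0,150];g=im.astype(int).sum(2)
for y in(-35,0,35):
  u,v=proj(c,X+y*hy).round().astype(int);print('bar',u,v,g[v-18:v+19:2,u] if 20<v<400 and 0<=u<560 else '')
# image differences to the start
for n,a,cc in(('top0',imt,ct),('scene0',ims,cs)):
  o=cv2.imread(f'pics/{n}.png')[:,:,::-1]
  d=cv2.GaussianBlur(np.abs(o.astype(int)-a.astype(int)).max(2).astype('f4'),(5,5),0)>25
  k,l,q,ce=cv2.connectedComponentsWithStats(d.astype('u1'));print(n,[(q[i].tolist()) for i in range(1,k) if q[i,4]>12])
# strap tail in top & scene: expected tail corner pixels
S=np.array([555.8,-327.1]);f=np.array([np.cos(-.12),np.sin(-.12)])
for n,a,cc in(('top',imt,ct),('scene',ims,cs)):
  print(n,[proj(cc,np.r_[S-t*f,62]).round().tolist() for t in(94,50)],[a[int(proj(cc,np.r_[S-t*f,62])[1]),int(proj(cc,np.r_[S-t*f,62])[0])].tolist() for t in(104,98,90,70,50)])
E
```

```text
[471.96951005 142.79902735 268.67501794] 26.825 [0.3 0.3 0.6]
bar 354 102 [418 403 531 526 509 397 432 453 447 453 451 445 378 361 515 527 543 539
 546]
bar 305 88 [426 385 494 529 531 449 403 431 452 447 443 442 413 347 414 535 523 513
 520]
bar 256 74 [354 415 374 532 536 535 402 422 448 443 440 442 436 405 339 513 557 532
 523]
top0 [[162, 149, 246, 271, 25367], [505, 363, 53, 57, 1686], [234, 384, 63, 36, 1113], [216, 393, 20, 27, 257], [398, 413, 95, 7, 545]]
scene0 [[3, 0, 85, 113, 3310], [216, 0, 36, 58, 546], [258, 0, 14, 16, 114], [330, 0, 44, 38, 1416], [376, 0, 19, 9, 95], [379, 18, 9, 9, 40], [362, 28, 24, 14, 201], [246, 30, 53, 64, 1598], [380, 47, 5, 5, 18], [327, 65, 52, 87, 2530], [164, 222, 12, 16, 81], [154, 245, 7, 11, 40], [163, 248, 5, 8, 26]]
top [[393.0, 248.0], [396.0, 233.0]] [[134, 139, 133], [135, 141, 136], [104, 110, 113], [111, 116, 120], [109, 115, 119]]
scene [[170.0, 219.0], [166.0, 230.0]] [[143, 147, 146], [141, 144, 144], [128, 132, 137], [125, 127, 136], [122, 125, 134]]
```

```bash
python3 -c "
from plant import order;print(order.job_done())"
```

```text
the job is handed in; nothing more can be done
None
```

The job is handed in at about 27 s of the 72 s allowed, with every step carried out in the order given. No verdict is reported, so what follows rests on my own checks.

**What I did:**
- Tipped the bin by its bar handle to about 0.95 rad.
- Drew the forked strap out of the middle pocket and laid it flat across the block, about 2 mm off centre by the wrist camera.
- Took it again about 21 mm from the tail end and slid it under the grey port's knob until the stud stopped it (about 19 N). Then I let go.
- Pushed the bin shut against its stop (about 22 N) and drew the arm clear.

**Last checks:**
- **Strap:** its tail end shows where a fully home strap should end, within 1 px in the wrist view and consistent in the top and scene views.
- **Bin:** the handle bar is within 1 px of its shut position.
- **Bystanders:** the scene picture differs from the start only at the arm and the strap. The arm hid part of the top view, so that check is weaker.
- **Other two bars:** I did not look at them again after shutting, but the bin looks unchanged from the start in the scene view.

**Off plan or disagreeing:**
- The first retreat from the handle ran into an elbow joint limit, so I went up instead.
- The wrist camera put the stud about 2.6 mm nearer than the fixed cameras did. I used the wrist value, and the stop came about 1 mm past it.
- The last joint came within 0.2 rad of its range while I was shutting the bin.

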